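# Load a coffee tin into the bench labeller

## Robot

A 6-joint arm with a two-finger parallel gripper is mounted at the origin on the work surface. World frame = base frame: x ahead of the robot, y to its left, z up, the work surface at z = 0. Lengths are in mm, angles in rad, forces in N, time in s.
With the tool pointing down it reaches from about 325 to 875 mm from the base axis. Payload 4.4 kg.
Tool frame: the origin (TCP) lies on the centre line of the jaws, within the pads' length; the fingertips stand ahead of it and the grasp point (between the pads) lies 6 mm ahead of it (ctrl.tcp_to_tips is the z of the fingertips in the tool frame, in mm); z points along the fingers, y is the direction in which the jaws open and shut (so a half turn about z gives the same grasp; the last joint's range is limited). The gripper opens to 85 mm and grips with 20 to 120 N. Pads are 22 mm wide; open, the fingers measure 114 mm over their backs; the gripper's body (76 mm by 85 mm) begins 54 mm behind the grasp point. The pads swing forward as they close: fully open they stand 13 mm farther back than shut.
Start: joints at [0.985, 0.207, 1.542, -0, 1.393, -0.15], TCP at [242.738, 521.254, 256.282] pointing down, gripper open.
Joint ranges: [-2.73, 2.73], [-0.86, 2.22], [0.23, 2.46], [-1.11, 4.25], [0.08, 2.63], [-2.82, 2.82]. Speed limits (rad/s): [2.79, 2.79, 3.14, 3.14, 3.14, 3.14].

## Interface

Orientations are given as a 3x3 rotation matrix whose columns are the frame's x, y, z axes.
In Python, from plant import ctrl, sensors, optics gives the robot as it stands. Calls block until the motion is done:
- ctrl.move_ptp(position, orientation): joint-space move of the TCP to a pose.
- ctrl.move_l(position, rot=None, vel=150, threshold=None): straight line of the TCP; rot=None keeps the orientation; vel is the mean speed in mm/s. With threshold (N) it stops when the force on the tool has changed by that much, and returns True; else False.
- ctrl.set_joints(angles): joint-space move.
- ctrl.gripper_to(opening, force=None): finger opening in mm; force is the grip in N (None keeps the last); returns when the fingers have stopped.
- ctrl.hold(seconds).
- ctrl.solve_ik(position, orientation): joint angles nearest the present ones, or None.
- sensors.read_state(): the state.
- optics.grab_frame(name): name is "side" or "top" or "wrist"; returns (picture, depth): 420x560x3 uint8, red, green, blue; 420x560 float32, mm along the optical axis (not along the pixel's ray), 0 where there is no reading.
- optics.camera_params(name): a dict with "mtx" (3x3 intrinsics, pixels), "k1" (the pictures are not rectified: a ray, as slopes to the right and down, at radius r is drawn at 1 + k1 r^2 times it, then the intrinsics apply), "R" (3x3) and "t" (3): a world point X has camera coordinates R X + t; the wrist camera has in their place "T_tool_cam" (4x4, takes a point from camera to tool coordinates, whose origin is the TCP and whose axes are the flange's). Camera axes: x right, y down, z forward; pixel columns grow to the right and rows downward; lengths in mm; the calibration is good to about 2 mm. A picture is of the moment at which its call begins: read the wrist's pose just before it. camera_params takes no time and is no camera call.
A pose or a line that the arm cannot do raises ctrl.MotionError and nothing moves.
- ctrl.finish_job(): hands the job in, once; it reports no verdict.
The state is a dict: "t": time; "q": joint angles; "qvel": joint speeds; "tau": joint torques, N m; "eef_pos": TCP position; "eef_rot": TCP orientation; "force": force on the tool from outside, world axes, zero at the start; "wrist_torque": the same for the moment, N m; "grip_width": finger opening in mm.
Only numpy, scipy, OpenCV 4.12 (cv2) and the standard library are available. Lean on these libraries where they do the work, as an engineer would, in place of code of your own. Each camera call takes 0.05 s, during which the arm holds its last target.

## Task

Load the bare tin that lies in the labeller's gutter: with the fingertips, gently roll it up the slope and over the front roller until it drops home in the nest against the back plate and cannot roll back. Then push the parked press arm over so that its blue roller comes to rest on the tin, and take the hand away. Push only: do not lift the tin, send it flying or press hard enough to dent it, and leave everything else on the bench where it is.

Things in the scene. Friction and masses are not known exactly. Their poses are not given: they have to be found in the camera images.
- tin: The bare tin to be labelled: closed cylinder, silver, black lid at one end, 75 mm diameter, 104 mm long, about 0.33 kg (0.23 to 0.46). It lies on its side across the gutter, anywhere along the level landing. Origin at its centre, y along its axis; its other axes turn as it rolls.
- labeller: Grey bench labeller with a steel infeed gutter, bolted down. Origin on the bench; z up; x level, from the gutter's low end towards the machine; y across; centre line y = 0. Its case behind the nest spans x = 50 to 420 mm, y = -110 to 110, top 95 above the bench (label feed plate 99, with cross rollers up to 120 at x = 203 to 263).
- landing (a point): Middle of the floor of the LEVEL landing, 30 mm above the bench, x = -291 mm in the labeller's frame. The landing is 142 long along x (-362 to -220); a lip closes its low end, 15 higher than the floor. Side guides 112 apart inside, 118 outside, rise 22 above the floor.
- gutter: The slope after the landing, rising 10 degrees, polished and slippery, with the same guides, 20 mm high, up to the nest. Origin mid-floor where landing meets slope (x = -220 mm, 30 above the bench, in the labeller's frame); x runs up along the sloped floor, y across, z square to it. A tin let go on the slope rolls back down.
- front_roller (a point): Top of the front rubber roller at the head of the slope (24 mm diameter, turns freely), 3 mm proud of the line of the sloped floor: 67 mm above the bench, x = -28 mm in the labeller's frame. Pushing the tin over it takes 2 to 5 N. Once the tin's centre is past x = -18 mm it drops some 5 mm by itself into the nest and stays.
- nest (a point): Where the centre of the tin is when it lies fully home in the nest, down on both the front and the rear roller and within 2 mm of the back plate: 101 mm above the bench, x = -8 mm in the labeller's frame.
- back_plate (a point): Top edge, mid-width, of the blue-padded face of the upright back plate, the stop behind the nest: 118 mm above the bench, x = 28 mm in the labeller's frame. Plate 100 wide, 6 thick, leaning back 10 degrees.
- press_arm (a joint): Swing of the press arm, rad. 0 = parked, leaning 15 degrees back past upright, away from the tin; grows as it swings over towards the tin; upright at 0.26; about 1.45 when its roller lies on a tin that is home (1.65 with no tin). Let go before upright it falls back; past 0.40 it sinks on to the tin by its weight, damped, within 3 s. About 1 N at the roller tips it over.
- press_roller (a point): Centre of the blue roller across the free end of the press arm: 24 mm diameter, 76 long (across the gutter), 95.5 from the hinge. Parked it is 207 mm above the bench, x = 110 mm in the labeller's frame. The arm, a fork 39 wide and 14 deep, joins it to the hinge.
- press_hinge (a point): Hinge of the press arm: x = 85 mm, y = 0 in the labeller's frame, 115 mm above the bench, axis across the gutter; between two bracket cheeks 57 mm over all, up to 129 above the bench.
- label_reel (a point): Centre of the white label reel on its post, well behind the press arm: 156 mm diameter over its flange, x = 345 mm in the labeller's frame, 200 above the bench. It spans x = 267 to 423 and reaches 278 above the bench.
- green_tin: Finished tin standing lid-up on the bench right beside the level landing, green label, 75 diameter x 104 tall. Origin at the centre of its foot. Leave it.
- red_tin: Finished tin standing lid-up on the open bench, red label, 75 diameter x 104 tall. Origin at the centre of its foot. Leave it.
- yellow_tin: Finished tin standing lid-up on the open bench, yellow label, 75 diameter x 104 tall. Origin at the centre of its foot. Leave it.
- label_roll: Spare roll of white labels lying flat on the bench beside the slope, 100 diameter x 60 tall. Origin at the centre of its foot. Leave it.
- cupping_bowl: White ceramic bowl on the bench, 96 across the rim, 60 tall. Origin at the centre of its foot. Leave it.
- scoop: Steel coffee scoop with a dark wooden handle lying on the bench, 180 long, 50 wide, 30 tall. Origin under it. Leave it.
- marker: Red marker pen lying on the bench beside the slope, 115 x 13 x 13. Origin under its centre. Leave it.
Mind the look-alikes: they are no part of the job. What is shaped like the tin but pink is not meant.

How it is judged (in metres and radians):
On the way, in this order (a step that is already met when the one before it is completed fails the run):
1. the tin lies home in the nest on both rollers (distance between tin and nest below 0.006 m and angle between the y axis of tin and the y axis of gutter, either way round below 0.08 rad), for 0.3 s.
2. the press arm's roller rests on the tin (all of step 1 and value of joint press_arm between 1.36 and 1.54 rad), for 0.3 s.
At the end, for the whole second after the job is handed in: The tin lies at rest in the nest, its centre within 6 mm of the nest point and its axis square across the gutter within 0.08 rad, and the press arm has come down on it (1.36 to 1.54 rad) and is still (all of step 2 and linear speed of tin below 0.02 m/s and velocity of joint press_arm between -0.05 and 0.05 rad/s); the robot touches nothing.
It fails at once if the tin is lifted more than about 15 mm off the gutter ((x of tin in the frame of gutter above 0.01 m and z of tin in the frame of gutter above 0.055 m) or (x of tin in the frame of gutter below 0.01 m and height (world z) of tin above 0.085 m)).
It fails at once if the tin leaves the gutter (y of tin in the frame of gutter above 0.03 m or y of tin in the frame of gutter below -0.03 m).
It fails at once if the tin is sent flying (faster than 0.9 m/s) (linear speed of tin above 0.9 m/s).
It fails at once if the tin is squeezed or shoved hard enough to dent it (over 35 N) (contact force between the fingers and tin above 35 N).
It fails at once if another thing on the bench is disturbed (moved over 25 mm) (distance of any of green_tin, red_tin, yellow_tin, label_roll, cupping_bowl, scoop, marker from where it was at the start of the episode above 0.025 m).
It also fails if it takes over 51 s, if anything falls off the work surface, if the arm or the gripper's body presses on something with over 40 N, if the wrist force passes 120 N, or if a joint passes its speed limit or range.

## Working session

There is one attempt and no reset: what is moved stays moved. The work goes in short steps, each a Python script; the robot and the scene stay as the last script left them, time stands still between calls to the robot, and variables do not carry over. Pictures are saved under pics/ and viewed, and the job is handed in when it is done.

```bash
mkdir -p pics; ls
python3 - <<'E'
from plant import ctrl,sensors,optics
import cv2,numpy as np
s=sensors.read_state();print(s['t'],s['eef_pos'],s['eef_rot'],s['force'],s['grip_width'],ctrl.tcp_to_tips)
for n in ["top","side"]:
    p,d=optics.grab_frame(n);cv2.imwrite(f"pics/{n}0.png",p[:,:,::-1]);np.save(f"pics/{n}0.npy",d)
    np.save(f"pics/{n}0rgb.npy",p)
    print(n,optics.camera_params(n))
print(optics.camera_params("wrist"))
E
```

```text
pics
0.0 [242.31546311 520.6513603  255.0920943 ] [[-9.06547244e-01  4.22102397e-01 -1.28885749e-03]
 [ 4.22104218e-01  9.06545246e-01 -1.93545189e-03]
 [ 3.51448749e-04 -2.29861076e-03 -9.99997296e-01]] [ 0.49908164 -0.53026095  0.74228015] 85.29201419504635 25.0
top {'mtx': array([[421.92437377,   0.        , 277.56022345],
       [  0.        , 421.92437377, 208.8698447 ],
       [  0.        ,   0.        ,   1.        ]]), 'k1': -0.014152057243491965, 'R': array([[ 0.02892968, -0.99957891, -0.00225132],
       [-0.99708334, -0.02869818, -0.07071936],
       [ 0.07062497,  0.00429064, -0.99749371]]), 't': array([ -10.09456181,  523.23211086, 1271.06460335])}
side {'mtx': array([[445.42692631,   0.        , 285.23838288],
       [  0.        , 445.42692631, 205.53796912],
       [  0.        ,   0.        ,   1.        ]]), 'k1': -0.10217266103139232, 'R': array([[-0.99803515, -0.05849052, -0.02246564],
       [-0.02074228,  0.64676325, -0.76240872],
       [ 0.05912364, -0.76044471, -0.64670568]]), 't': array([ 517.40000603,  128.71872638, 1378.25789732])}
{'mtx': array([[322.75998245,   0.        , 279.82337782],
       [  0.        , 322.75998245, 214.92713295],
       [  0.        ,   0.        ,   1.        ]]), 'k1': 0.023984447365155523, 'T_tool_cam': array([[-7.88970584e-04, -9.49604605e-01, -3.13449312e-01,
         8.06976318e+01],
       [ 9.99999679e-01, -7.05428545e-04, -3.79940653e-04,
        -2.80450878e-01],
       [ 1.39677301e-04, -3.13449511e-01,  9.49604857e-01,
        -1.17508693e+02],
       [ 0.00000000e+00,  0.00000000e+00,  0.00000000e+00,
         1.00000000e+00]])}
```

View pics/top0.png

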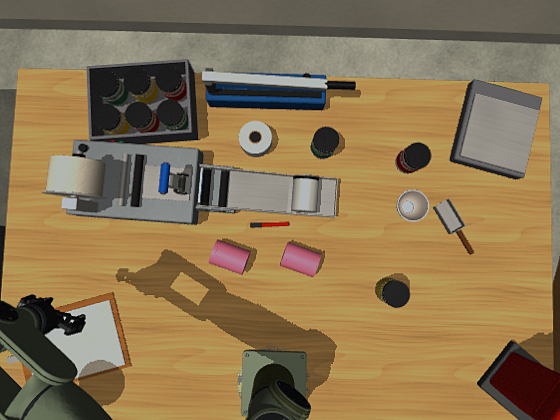

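View pics/side0.png

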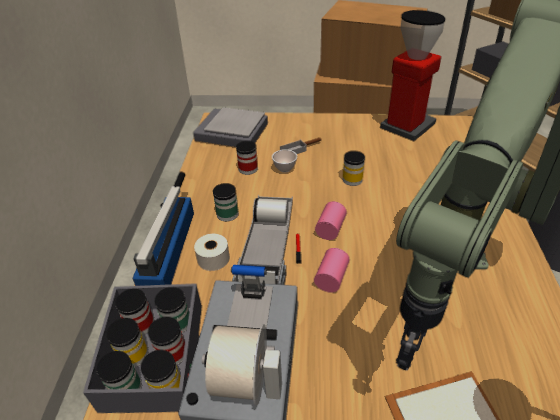

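Candidates for the tin: the silver cylinder in the gutter at top (305,195), and the pink cylinders at (230,257) and (301,259), plus the standing labelled tins at (325,142), (414,157) and (396,292). I choose the silver one in the gutter and check it in a close crop.

```bash
cat > h.py <<'E'
import numpy as np,cv2
from plant import ctrl,sensors,optics
def rays(n,px):
    c=optics.camera_params(n);px=np.atleast_2d(np.asarray(px,float))
    d=np.array([c['k1'],0,0,0.])
    u=cv2.undistortPoints(px.reshape(-1,1,2),c['mtx'],d).reshape(-1,2)
    return np.c_[u,np.ones(len(u))],c
def unproj(n,px,dep):
    u,c=rays(n,px); P=u*np.asarray(dep)[:,None]
    return (P-c['t'])@c['R']
def onplane(n,px,z):
    u,c=rays(n,px); o=-c['R'].T@c['t']; w=u@c['R']
    return o+w*((z-o[2])/w[:,2])[:,None]
def cloud(n,d):
    v,u=np.nonzero(d>0); return np.c_[u,v],unproj(n,np.c_[u,v],d[v,u])
def proj(n,X):
    c=optics.camera_params(n)
    r,_=cv2.Rodrigues(c['R']); return cv2.projectPoints(np.atleast_2d(X).astype(float),r,c['t'],c['mtx'],np.array([c['k1'],0,0,0.]))[0].reshape(-1,2)
E
python3 - <<'E'
from h import *
im=cv2.imread('pics/top0.png')
c=cv2.resize(im[130:240,180:350],None,fx=4.6,fy=4.6,interpolation=cv2.INTER_CUBIC);cv2.imwrite('pics/crop.png',c)
d=np.load('pics/top0.npy');px,P=cloud('top',d)
# case top
m=(abs(P[:,2]-96)<5)&(px[:,0]>60)&(px[:,0]<205)&(px[:,1]>138)&(px[:,1]<226)
r=cv2.minAreaRect(P[m][:,:2].astype(np.float32));print('case',m.sum(),r,np.median(P[m][:,2]));print(cv2.boxPoints(r))
# gutter guides outer: points above bench region
m=(P[:,2]>20)&(P[:,2]<120)&(px[:,0]>205)&(px[:,0]<342)&(px[:,1]>165)&(px[:,1]<218)
r=cv2.minAreaRect(P[m][:,:2].astype(np.float32));print('gut',m.sum(),r);print(cv2.boxPoints(r))
# bench check
m=(px[:,0]>300)&(px[:,0]<340)&(px[:,1]>330)&(px[:,1]<345);print('bench z',np.median(P[m][:,2]))
hsv=cv2.cvtColor(im,cv2.COLOR_BGR2HSV)
b=cv2.inRange(hsv,(100,120,60),(130,255,255));b[:,:145]=0;b[:,180:]=0;b[:150]=0;b[205:]=0
v,u=np.nonzero(b);q=unproj('top',np.c_[u,v],d[v,u]);print('blue',len(u),np.median(q,0),u.min(),u.max(),v.min(),v.max(),q[:,2].max())
E
```

```text
case 5620 ((591.8050537109375, 413.2037353515625), (399.2950744628906, 226.7891845703125), 87.3965835571289) 96.47010752484235
[[469.45898 218.91292]
 [696.01416 208.61159]
 [714.1511  607.49457]
 [487.59595 617.7959 ]]
gut 5427 ((573.0556640625, 24.26153564453125), (390.3377685546875, 133.38584899902344), 89.19972229003906)
[[ 503.64334 -169.9568 ]
 [ 637.0161  -171.81981]
 [ 642.468    218.47987]
 [ 509.0952   220.34288]]
bench z 1.3474921998505733
blue 247 [582.85902275 302.05475082 218.45402373] 159 169 163 192 1304.8588630602844
```

View pics/crop.png

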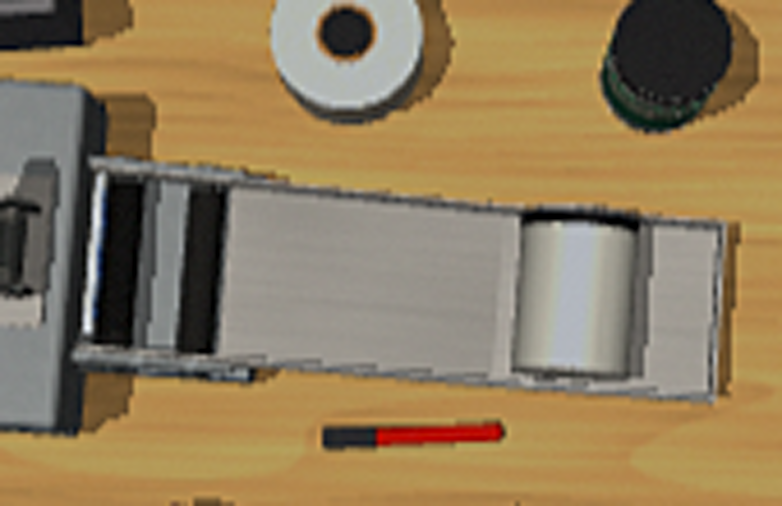

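Run:
```python
from h import *
d=np.load('pics/top0.npy');px,P=cloud('top',d)
sel=(px[:,0]>205)&(px[:,0]<345)&(px[:,1]>160)&(px[:,1]<222)&(P[:,2]>18)&(P[:,2]<125)
Q=P[sel]; 
# per-slice midpoint, guide outer edges
pts=[]
for y in range(-150,180,6):
    s=Q[abs(Q[:,1]-y)<3]
    if len(s)<10: continue
    lo,hi=np.percentile(s[:,0],[1,99]); pts.append((y,(lo+hi)/2,hi-lo,s[:,2].min()))
pts=np.array(pts); print(np.round(pts[::4],1))
good=(pts[:,2]>105)&(pts[:,2]<126)
k=np.polyfit(pts[good,0],pts[good,1],1); r=pts[good,1]-np.polyval(k,pts[good,0]);print('fit',k,r.std(),good.sum())
# case edges from slices
m=(abs(P[:,2]-96)<4)&(px[:,0]>60)&(px[:,0]<205)&(px[:,1]>138)&(px[:,1]<226);C=P[m];pp=[]
for y in range(235,560,8):
    s=C[abs(C[:,1]-y)<4]
    if len(s)>10: lo,hi=np.percentile(s[:,0],[.5,99.5]);pp.append((y,lo,hi))
pp=np.array(pp);print(np.round(pp[::4],1))
ok=abs(pp[:,2]-pp[:,1]-220)<8;k2=np.polyfit(pp[ok,0],(pp[ok,1]+pp[ok,2])/2,1);print(k2,ok.sum())
# front edge of case
a=np.array([k[0],1]);a/=np.linalg.norm(a);n=np.array([1,-k[0]])/np.hypot(1,k[0])
o0=np.array([np.polyval(k,0),0])
X=(C[:,:2]-o0)@a;Y=(C[:,:2]-o0)@n
e=[X[abs(Y-t)<4].min() for t in list(range(-100,-65,5))+list(range(65,100,5))];print('case front s',np.round(e,1))
# lip: low end
X=(Q[:,:2]-o0)@a;Y=(Q[:,:2]-o0)@n
e=[X[abs(Y-t)<4].min() for t in range(-50,51,10)];print('lip s',np.round(e,1))
h=np.c_[X,Y,Q[:,2]]
for s in range(-190,230,8):
    g=h[(abs(X-s)<4)&(abs(Y)<30)]
    if len(g): print(s,np.round(np.median(g[:,2]),1),end=' | ')
```

```text
[[-150.   562.7  116.9   24.7]
 [-126.   563.4  114.1   24. ]
 [-102.   561.7  111.3   29.5]
 [ -78.   563.9  111.6   28. ]
 [ -54.   564.   111.8   25.9]
 [ -30.   568.1  116.8   23.3]
 [  -6.   568.9  115.    28.5]
 [  18.   569.2  115.2   32.3]
 [  42.   570.9  115.8   36.6]
 [  66.   572.2  115.9   41.4]
 [  90.   573.1  116.7   46. ]
 [ 114.   575.   118.    48.8]
 [ 138.   574.   131.4   34.6]
 [ 162.   575.7  130.8   20.2]]
fit [5.24670614e-02 5.68739640e+02] 1.1618632324170257 48
[[243.  517.4 687.5]
 [275.  474.2 690.7]
 [307.  474.3 691.4]
 [339.  479.  691.8]
 [371.  478.2 694.5]
 [403.  480.  695.9]
 [435.  482.1 694.2]
 [467.  481.1 694.9]
 [499.  485.6 696.2]
 [531.  485.  707. ]]
[4.91273034e-02 5.67995319e+02] 38
case front s [245.1 245.1 245.3 245.3 243.6 243.6 244.6 231.3 246.2 246.9 247.4 245.4
 245.4 248.2]
lip s [-169.9 -169.5 -168.4 -168.3 -167.8 -170.1 -169.1 -169.  -167.6 -166.9
 -168.6]
-174 42.6 | -166 33.9 | -158 31.2 | -150 30.3 | -142 31.3 | -134 30.8 | -126 31.4 | -118 31.0 | -110 81.7 | -102 92.7 | -94 98.5 | -86 102.9 | -78 105.6 | -70 106.1 | -62 104.0 | -54 100.4 | -46 93.8 | -38 80.3 | -30 30.8 | -22 32.2 | -14 32.8 | -6 35.0 | 2 36.1 | 10 36.6 | 18 38.1 | 26 39.8 | 34 40.6 | 42 42.5 | 50 44.2 | 58 44.9 | 66 47.7 | 74 48.9 | 82 49.3 | 90 51.8 | 98 52.7 | 106 53.7 | 114 56.2 | 122 57.3 | 130 58.5 | 138 60.1 | 146 61.2 | 154 58.3 | 162 66.0 | 170 68.3 | 178 63.9 | 186 46.6 | 194 47.2 | 202 47.3 | 210 67.9 | 218 75.5 |
```

The crop shows the silver tin with its black lid at the upper end (crop (580,215)), lying in the gutter on the landing. It is the bare tin. The labeller's x axis runs along world (0.051, 0.999), with its origin near (579,195). Front roller, case front, lip and floor heights agree to 2–3 mm. The tin is at about x = -268 in the labeller frame, with its top at 106 (expected 105). Next I check IK and go to the hover pose.

```bash
cat >> h.py <<'E'
PSI=0.051
A=np.array([np.sin(PSI),np.cos(PSI),0]);O=np.array([578.9,194.7,0])
N=np.array([np.cos(PSI),-np.sin(PSI),0])  # across; labeller y = z x A = -N
def W(x,z,y=0): return O+A*x-N*y+np.array([0,0,z])
def L(P): P=np.atleast_2d(P)-O; return np.c_[P@A,-P@N,P[:,2]]
def RT(sgn):
    X=sgn*A;Z=np.array([0,0,-1.]);return np.c_[X,np.cross(Z,X),Z]
E
python3 - <<'E'
from h import *
print(sensors.read_state()['q'])
for sg in (1,-1):
  for x,z in((-330,160),(-330,85),(-57,121),(150,290),(150,225),(60,225)):
    q=ctrl.solve_ik(W(x,z),RT(sg));print(sg,x,z,None if q is None else np.round(q,2))
d=np.load('pics/top0.npy')
px,P=cloud('top',d);l=L(P);m=(abs(l[:,1])<40)&(l[:,0]>-310)&(l[:,0]<-225)&(l[:,2]>85)
B=l[m]
for y in(-35,-15,5,25):
  b=B[abs(B[:,1]-y)<10]; k=np.polyfit(b[:,0],b[:,2]+0*b[:,0],4) if 0 else None
  # circle fit
  M=np.c_[2*b[:,0],2*b[:,2],np.ones(len(b))];s=np.linalg.lstsq(M,(b[:,0]**2+b[:,2]**2),rcond=None)[0];print(y,np.round(s[:2],1),np.sqrt(s[2]+s[0]**2+s[1]**2).round(1))
print('y range',np.percentile(B[:,1],[1,99]))
m=(l[:,2]>88)&(abs(l[:,1])<80)&(l[:,0]<-225)&(l[:,0]>-310)
print(np.percentile(l[m][:,1],[0.5,99.5]))
E
```

```text
[ 9.84511163e-01  2.07349001e-01  1.54284765e+00  7.00908824e-06
  1.39350190e+00 -1.50525608e-01]
1 -330 160 [-0.39  0.31  1.63 -0.    1.21 -0.33]
1 -330 85 [-0.39  0.41  1.67 -0.    1.06 -0.33]
1 -57 121 [ 0.09  0.38  1.61 -0.    1.14  0.14]
1 150 290 [ 0.4   0.41  1.21 -0.    1.52  0.45]
1 150 225 [ 0.4   0.45  1.29 -0.    1.4   0.45]
1 60 225 [ 0.28  0.36  1.42 -0.    1.37  0.33]
-1 -330 160 [-0.39  0.31  1.63 -0.    1.21  2.81]
-1 -330 85 [-0.39  0.41  1.67 -0.    1.06  2.81]
-1 -57 121 None
-1 150 290 [ 0.4   0.41  1.21 -0.    1.52 -2.69]
-1 150 225 [ 0.4   0.45  1.29 -0.    1.4  -2.69]
-1 60 225 [ 0.28  0.36  1.42 -0.    1.37 -2.81]
-35 [-267.9   71.6] 34.6
-15 [-267.9   73.1] 33.5
5 [-268.4   73.6] 33.1
25 [-268.4   71.5] 34.7
y range [-39.55289214  39.06568196]
[-54.68457296  48.85988876]
```

Run:
```python
from h import *
R=RT(1)
ctrl.move_ptp([480,230,330],R)
ctrl.move_ptp(W(-335,170,-1),R)
ctrl.gripper_to(50,20)
s=sensors.read_state();p,d=optics.grab_frame('wrist')
print(s['t'],L(s['eef_pos']),s['force'],s['grip_width'],s['qvel'].max() if hasattr(s['qvel'],'max') else '')
cv2.imwrite('pics/w1.png',p[:,:,::-1]);np.save('pics/w1.npy',d)
p,d=optics.grab_frame('side');cv2.imwrite('pics/s1.png',p[:,:,::-1])
```

```text
3.4917 [[-334.70581445   -1.07683647  170.12936258]] [-1.01058523 -0.84973829  0.93581545] 50.29238439856068 0.0025730564604359357
```

View pics/w1.png

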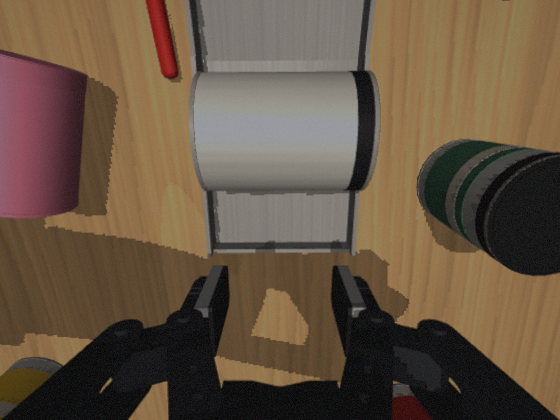

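View pics/s1.png

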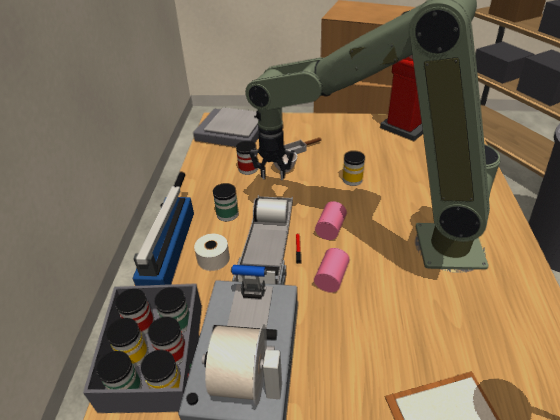

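Wrist view: the tin is square across the gutter at (285,130) with its lid on the right. The fingertips (217,270) and (345,270) are centred on the lip (211–354, row 245). I check the lip and tin positions with the wrist depth before descending.

```bash
cat >> h.py <<'E'
def wristpts(px,dep,s):
    c=optics.camera_params('wrist');u,_=rays2(c,px)
    P=np.c_[u*np.asarray(dep)[:,None],np.ones(len(u))]@np.array(c['T_tool_cam']).T
    return P[:,:3]@np.array(s['eef_rot']).T+np.array(s['eef_pos'])
def rays2(c,px):
    u=cv2.undistortPoints(np.asarray(px,float).reshape(-1,1,2),c['mtx'],np.array([c['k1'],0,0,0.])).reshape(-1,2)
    return np.c_[u,np.ones(len(u))],c
def wcloud(d,s):
    v,u=np.nonzero(d>0);return np.c_[u,v],L(wristpts(np.c_[u,v],d[v,u],s))
E
python3 - <<'E'
from h import *
s=sensors.read_state();d=np.load('pics/w1.npy')
px,l=wcloud(d,s)
for r in(10,40,70,100,130,160,185,200,220,235,242,247,252,258): 
  m=(px[:,1]==r)&(abs(px[:,0]-282)<20);print(r,np.round(np.median(l[m],0),1))
g=(px[:,1]<250)&(px[:,1]>200)&(l[:,2]>46)&(l[:,2]<58)&(abs(l[:,1])<70);print('guides',np.percentile(l[g][:,1],[1,10,50,90,99]))
t=(l[:,2]>75)&(px[:,1]<200)&(px[:,0]>180)&(px[:,0]<390);print('tin y',np.percentile(l[t][:,1],[1,99]),np.percentile(l[t][:,0],[1,99]))
E
```

```text
10 [-192.1   -2.2   35. ]
40 [-209.4   -2.3   31.9]
70 [-228.4   -2.3   29.9]
100 [-250.4   -1.6   98.7]
130 [-266.    -1.8  104.3]
160 [-282.7   -1.9  102.6]
185 [-300.3   -1.7   89.3]
200 [-326.7   -2.5   29.7]
220 [-344.2   -2.5   29.8]
235 [-357.8   -2.5   30. ]
242 [-363.6   -2.5   31.6]
247 [-363.6   -2.4   42. ]
252 [-3.877e+02 -2.800e+00 -3.000e-01]
258 [-394.2   -2.8   -0.4]
guides [-59.98191666 -59.12177576 -37.7377043   56.94438721  57.71994043]
tin y [-54.20518054  48.07078389] [-303.57555595 -235.07424864]
```

Run:
```python
from h import *
f=lambda:np.round(sensors.read_state()['force'],1)
print(ctrl.move_l(W(-335,80,-1),vel=120,threshold=8),f())
print(ctrl.move_l(W(-305,80,-1),vel=60,threshold=12),f())
# tin centre at xf+48.5 nominal
for xc in(-223,-150,-100):
    z=67.5 if xc<=-223 else 68.1+(xc+220)*.1763
    r=ctrl.move_l(W(xc-48.5,z+12.5,-1),vel=50,threshold=12);s=sensors.read_state();print(xc,r,L(s['eef_pos']).round(1),f(),s['t'])
    if r:break
s=sensors.read_state();p,d=optics.grab_frame('wrist');cv2.imwrite('pics/w2.png',p[:,:,::-1]);np.save('pics/w2.npy',d)
px,l=wcloud(d,s);t=(abs(l[:,1])<30)&(px[:,1]<230)
for r in range(20,260,30):
  m=(px[:,1]==r)&(abs(px[:,0]-282)<15)
  if m.any():print(r,np.round(np.median(l[m],0),1))
p,d=optics.grab_frame('side');cv2.imwrite('pics/s2.png',p[:,:,::-1])
```

```text
False [-0.1 -0.  -0.1]
False [-0.2  0.4 -1. ]
-223 False [[-271.5   -1.    80. ]] [0.3 0.4 0.4] 5.9583
-150 False [[-198.5   -0.9   92.8]] [ 1.  -0.9  1.1] 7.5917
-100 False [[-148.4   -0.7  101.4]] [ 0.9 -0.7 -0.1] 8.7583
20 [-33.8  -1.2  65.6]
50 [-41.8  -1.4  46. ]
80 [-56.1  -1.3  59.1]
110 [-68.8  -1.  109.5]
140 [-77.4  -0.9 119. ]
170 [-85.6  -0.9 123.7]
200 [-94.2  -0.9 126.1]
230 [-103.7   -0.9  126.2]
```

View pics/w2.png

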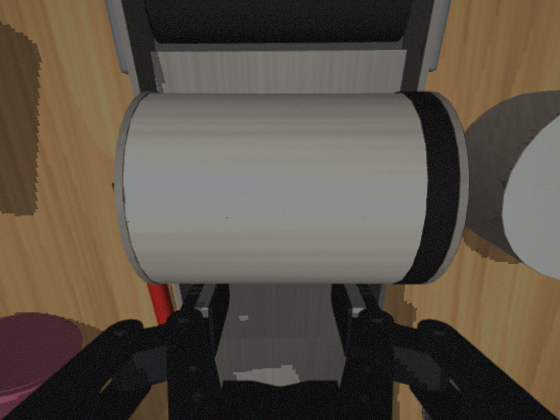

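The tin is square and in contact with both fingers at rows 285–300, and its top is at 126.3 against 126.8 expected. The front roller is just ahead at row 30. Continuing over it.

Run:
```python
from h import *
f=lambda:np.round(sensors.read_state()['force'],1)
def go(xc,z,v,th):
    r=ctrl.move_l(W(xc-49,z,-1),vel=v,threshold=th);s=sensors.read_state();print(xc,r,L(s['eef_pos']).round(1),f(),s['t'],flush=True);return r
def look(n):
    s=sensors.read_state();p,d=optics.grab_frame('wrist');cv2.imwrite(f'pics/{n}.png',p[:,:,::-1])
    px,l=wcloud(d,s)
    b=l[(abs(l[:,1])<30)&(px[:,1]<300)&(l[:,2]>115)&(l[:,0]<25)]
    m=b[b[:,2]>b[:,2].max()-12]
    M=np.c_[2*m[:,0],2*m[:,2],np.ones(len(m))];q=np.linalg.lstsq(M,(m[:,0]**2+m[:,2]**2),rcond=None)[0]
    print('tin centre',q[:2].round(1),'R',np.sqrt(q[2]+q[0]**2+q[1]**2).round(1),'top',np.percentile(b[:,2],99).round(1))
ok=not go(-45,111,45,10)
if ok: ok=not go(-27,113.5,30,14)
if ok: look('w3'); go(-16,114,30,14); look('w4'); go(-9,113.5,20,6);ctrl.hold(.3)
look('w5')
```

```text
-45 False [[-93.9  -0.8 110.7]] [-0.1 -1.  -0.5] 10.2333
-27 False [[-75.7  -0.9 113.4]] [ 0.7  0.8 -0.4] 10.9917
tin centre [ -9.6 102.5] R 35.7 top 139.0
-16 False [[-64.8  -1.  114. ]] [ 0.5  0.  -0.6] 11.5583
tin centre [ -9.5 102.3] R 35.9 top 139.0
-9 False [[-58.2  -1.  113.4]] [-0.6 -1.7  1.1] 12.1083
tin centre [ -9.5 102.1] R 36.1 top 138.9
```

View pics/w5.png

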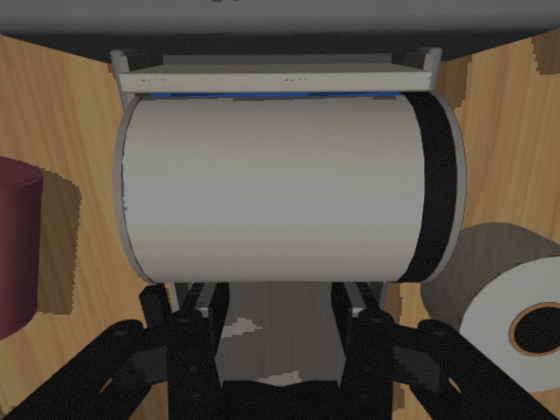

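The tin has dropped home: the blue pad shows directly behind it (row 94), its axis is square, and its fitted centre is (-9.5,102) against the nest point (-8,101). Now for the press arm.

Run:
```python
from h import *
R=RT(1)
ctrl.move_l(W(-90,114,-1),vel=100)
ctrl.move_l(W(-90,320,-1),vel=200)
ctrl.gripper_to(0,20)
ctrl.move_l(W(165,320,0),vel=200)
s=sensors.read_state();print(s['t'],L(s['eef_pos']).round(1),s['force'],s['grip_width'])
p,d=optics.grab_frame('wrist');cv2.imwrite('pics/w6.png',p[:,:,::-1])
p,d=optics.grab_frame('side');cv2.imwrite('pics/s6.png',p[:,:,::-1])
p,d=optics.grab_frame('top');hsv=cv2.cvtColor(p,cv2.COLOR_RGB2HSV);cv2.imwrite('pics/t6.png',p[:,:,::-1])
s0=np.load('pics/side0rgb.npy');ds=np.load('pics/side0.npy')
b=cv2.inRange(cv2.cvtColor(s0,cv2.COLOR_RGB2HSV),(105,150,60),(130,255,255));b[:255]=0;b[285:]=0;b[:,:222]=0;b[:,270:]=0
v,u=np.nonzero(b&(ds>0).astype(np.uint8)*255);print(len(u),np.median(L(unproj('side',np.c_[u,v],ds[v,u])),0))
```

```text
16.0667 [[ 1.640e+02 -3.000e-01  3.201e+02]] [-0.46721497 -0.34507699  0.09922649] 0.14811111116447667
304 [112.66530155   1.46834164 215.92136825]
```

View pics/s6.png

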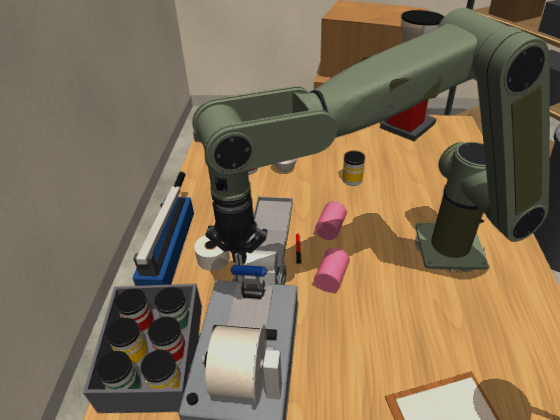

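Run:
```python
from h import *
for n,X in(('tip',W(164,295)),('tcp',W(164,320)),('roller',W(110,207))):print(n,proj('side',X),proj('top',X))
im=cv2.imread('pics/s6.png');cv2.imwrite('pics/s6c.png',cv2.resize(im[200:320,170:310],None,fx=5,fy=5))
```

```text
tip [[240.19133571 263.29952174]] [[132.14839657 170.27060031]]
tcp [[239.12534592 255.24970423]] [[128.49421155 168.55856135]]
roller [[247.74526985 271.5799418 ]] [[164.09257306 177.29400341]]
```

View pics/s6c.png

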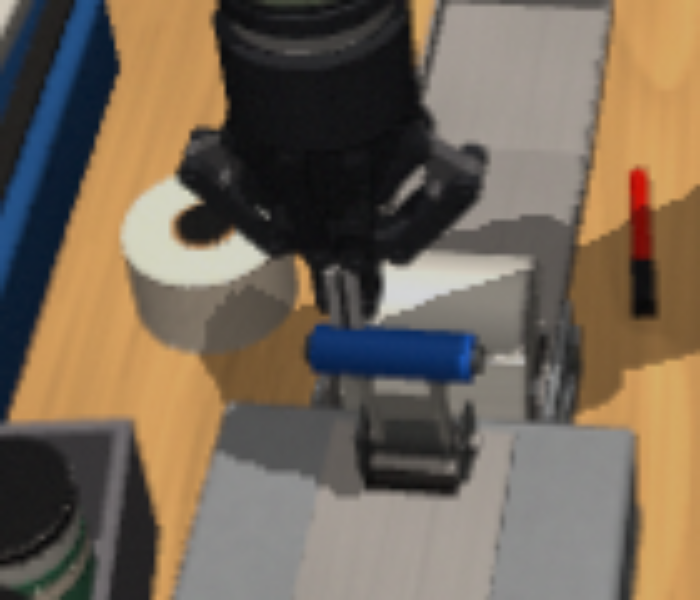

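View pics/w6.png

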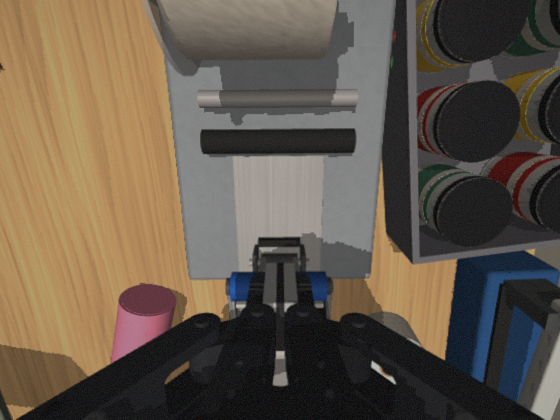

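The projected fingertip (240,263) and roller (248,272) match the side picture, so the hand is behind the roller at its full x. Descending behind the parked roller, then pushing it over gently.

Run:
```python
from h import *
def rep(r):
    s=sensors.read_state();print(r,L(s['eef_pos']).round(1),s['force'].round(1),s['t'],flush=True);return r
if not rep(ctrl.move_l(W(162,224,0),vel=120,threshold=8)):
  if not rep(ctrl.move_l(W(136,224,0),vel=80,threshold=8)):
    if not rep(ctrl.move_l(W(78,224,0),vel=40,threshold=8)):
      p,d=optics.grab_frame('side');cv2.imwrite('pics/s7.png',p[:,:,::-1])
      p,d=optics.grab_frame('wrist');cv2.imwrite('pics/w7.png',p[:,:,::-1])
```

```text
False [[162.3  -0.6 225.2]] [ 0.4 -0.7  0.9] 17.1667
False [[ 1.353e+02 -2.000e-01  2.244e+02]] [ 0.2 -0.1  0.4] 17.6417
False [[ 78.2   0.  224. ]] [-0.4 -0.   0.4] 19.2417
```

Run:
```python
from h import *
im=cv2.imread('pics/s7.png');cv2.imwrite('pics/s7c.png',cv2.resize(im[180:320,170:310],None,fx=4,fy=4))
```

```text
(no output)
```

View pics/s7c.png

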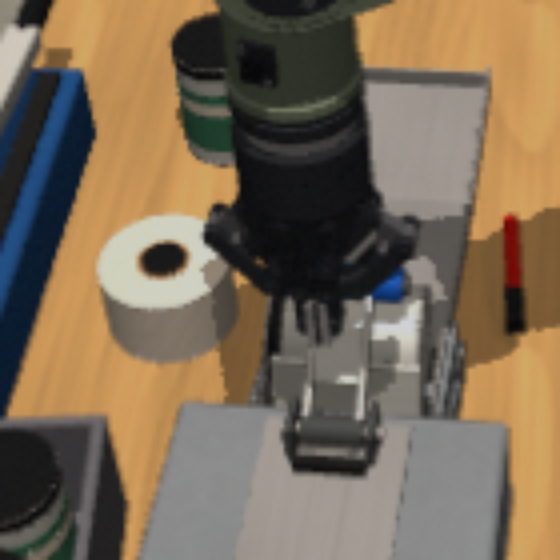

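View pics/w7.png

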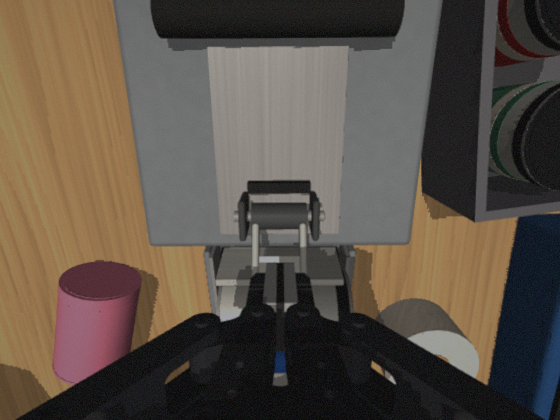

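The arm has tipped past upright towards the tin: in the side crop the blue roller is ahead of the fingers at (388,285), and the fork leans forward in the wrist view. Withdrawing up and back, then checking.

Run:
```python
from h import *
ctrl.move_l(W(110,230,0),vel=120)
ctrl.move_l(W(110,330,0),vel=180)
ctrl.move_ptp([430,330,380],RT(1))
ctrl.hold(2.0)
s=sensors.read_state();print(s['t'],s['force'])
c=[]
for n in('top','side'):
    p,d=optics.grab_frame(n);np.save(f'pics/{n}8.npy',d);cv2.imwrite(f'pics/{n}8.png',p[:,:,::-1])
    hsv=cv2.cvtColor(p,cv2.COLOR_RGB2HSV);b=cv2.inRange(hsv,(100,130,40),(130,255,255))
    v,u=np.nonzero((b>0)&(d>0));l=L(unproj(n,np.c_[u,v],d[v,u]));m=(abs(l[:,1])<45)&(l[:,0]>-60)&(l[:,0]<130)
    print(n,m.sum(),np.median(l[m],0).round(1),'top z',np.percentile(l[m][:,2],98).round(1) if m.any() else '', 'x',np.percentile(l[m][:,0],[2,98]).round(1))
    x0,x1,y0,y1=((180,350,130,240) if n=='top' else(180,320,170,320))
    if n=='top':x0,x1=130,300
    cv2.imwrite(f'pics/{n}8c.png',cv2.resize(p[y0:y1,x0:x1,::-1],None,fx=4,fy=4))
```

```text
23.175 [ 0.01071543  0.63119942 -0.89223664]
top 238 [ -5.6   2.4 160.8] top z 166.4 x [-15.1  28.3]
side 236 [ -0.4   1.3 159.2] top z 164.0 x [-13.5   6.1]
```

View pics/side8c.png

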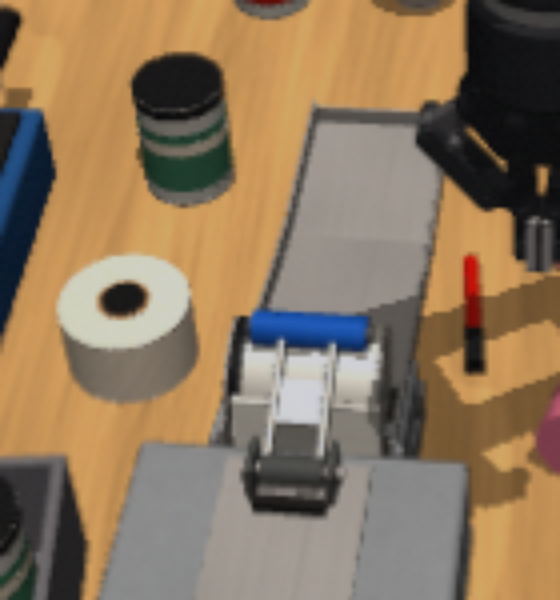

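View pics/top8c.png

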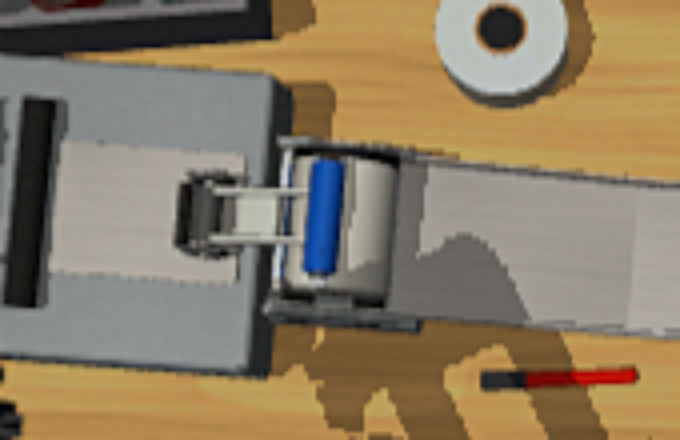

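The blue roller rests on the tin: measured x ≈ -5 with its top at ≈164, against x = -4 and 162.5 expected at 1.45 rad. The hand is clear, and the marker, label roll and green tin haven't moved. Handing in after a short settle.

Run:
```python
from h import *
ctrl.hold(1.0)
p,d=optics.grab_frame('top');d0=np.load('pics/top8.npy')
hsv=cv2.cvtColor(p,cv2.COLOR_RGB2HSV);b=cv2.inRange(hsv,(100,130,40),(130,255,255))
v,u=np.nonzero((b>0)&(d>0));l=L(unproj('top',np.c_[u,v],d[v,u]));m=(abs(l[:,1])<45)&(l[:,0]>-60)&(l[:,0]<130);print(np.median(l[m],0))
px,l=cloud('top',d);t=l[(abs(abs(l[:,1])-45)<5)&(l[:,2]>125)&(l[:,2]<142)&(l[:,0]<22)&(l[:,0]>-60)]
M=np.c_[2*t[:,0],2*t[:,2],np.ones(len(t))];q=np.linalg.lstsq(M,(t[:,0]**2+t[:,2]**2),rcond=None)[0];print('tin',q[:2],len(t))
ctrl.finish_job();print(sensors.read_state()['t'])
```

```text
[ -5.33251039   1.99332808 161.03909996]
tin [0. 0.] 0
the job is handed in; nothing more can be done
the job is handed in; nothing more can be done
```

The tin is home in the nest with the press arm's blue roller down on it. I handed the job in at about 24 s of the 51 s allowed; no verdict was reported.

**What I did:** I pushed the silver tin with both fingertips along the landing, up the slope and over the front roller until it dropped in against the back plate. I then closed the fingers, pushed the parked press arm over from behind, and withdrew the hand. None of the force-stop limits I set for the pushes (6 to 14 N) was reached.

**Last checks:**
- **Tin:** after the drop, the fitted centre was x -9.5, z 102, against the nest point at x -8, z 101. In the pictures it lies square, with the blue pad directly behind it.
- **Press arm:** the blue roller was at x about -5 with its top at about 164, against -4 and 162.5 expected at 1.45 rad. It had not moved in two looks about 1 s apart.
- **Other things:** the marker, label roll and green tin look undisturbed in the final pictures. I did not measure them or re-check the others closely.
- **Failed check:** a last re-measurement of the tin from the top camera picked up no points. So after the arm came down, the tin's position rests on the pictures and the roller height only.

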